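# Find the high point of an eccentric shaft on bench centres

### The job

On the small bench centres, draw the dial-gauge carriage gently along its track, by its upright post, until it is home and just bears on its sprung buffer, so that the sprung plunger bears on the shaft's eccentric disc. Then turn the shaft by its crank handle until the plunger is pushed back as far as it ever goes, let go, and leave it standing there. Use a light grip and do not force anything or drive the buffer in; do not touch the plunger or the dial needle, and leave the things lying around where they are.

Things in the scene. Friction and masses are not known exactly. Their poses are not given: they have to be found in the camera images.
- rig: Bench centres, fixed: dark steel base plate 90 x 270 x 20 mm with two grey stocks (46 mm wide, tops 118 mm up) that carry a shaft between points. Origin: on the bench under the middle of the shaft. x (level): across the shaft towards the gauge, whose track (20 mm high, 56 mm wide, along y = +45 mm) runs from x = 45 to 200 mm; y: along the shaft; z: up. Shaft axis: x = 0, z = 100 mm.
- crank_pin (a point): Middle of the crank's handle, a plain black sleeve 14 mm across, 38 mm long, spinning freely on a level pin along rig y, at rig y = -162 mm, 30 mm from the shaft's axis. Moves with the crank. At joint crank c: rig x = 30 sin c, z = 100 + 30 cos c mm. It can be pinched from above, fingers on its +x and -x sides, and carried round the whole circle with the hand kept upright; a grip of 10 to 15 N is enough.
- crank (a joint): Angle of the crank on the right-hand end (rig -y) of the shaft, rad: 0 handle straight up, pi/2 handle towards the rig's +x (the gauge's side). It turns all the way round either way (range -12 to 12), carries the shaft round with it one to one, with about 0.04 N m of friction, and stays where it is left.
- disc_axis (a point): Point on the shaft's axis inside its steel eccentric disc, at rig (0, 45, 100) mm; fixed to the rig. Disc 48 mm across, 14 mm thick, centre 6 mm off the axis. The shaft is clamped to the crank at an angle that differs each time: which crank angle brings the high side to the plunger is not reported.
- carriage (a joint): Position of the gauge carriage, m: 0 home, just touching the black rubber buffer on the stop block; grows along the rig's +x (away from the shaft), up to 0.045. It slides with about 4 N of friction, plus up to 2 N from the plunger in the last 14 mm. Below 0 it presses the buffer in, 2.5 N per mm; past -0.004 it is being forced. Let go, it stays, or springs back to about -0.0015 or more.
- post_grip (a point): Point on the axis of the carriage's upright round steel post (16 mm across, top end 118 mm up): 100 mm up, at rig y = 45 mm, rig x = 109 mm + joint carriage. Axes as the rig's. Can be pinched from above; 10 to 15 N is enough. The dial gauge's centre is 42 mm nearer the shaft than the post; the dial is 46 mm across, its face and needle 123 mm up.
- plunger (a joint): How far the sprung plunger is pushed back into the gauge, m: 0 fully out, grows along the rig's +x, at most 0.022. Spring 0.6 N plus 100 N/m. With the carriage at 0: about 0.0017 at the disc's low side, about 0.0136 at its high side, close to a sine of the crank's angle between (more by as much as the carriage is below 0). With the carriage over 14 mm out it touches nothing and reads 0.
- needle (a joint): Angle of the black needle on the dial lying face up on the gauge, rad: geared to the plunger, 200 rad per m (about 0.35 at the low side, 2.72 at the high side, with the carriage at 0). At 0 it points to the shaft (rig -x); it turns clockwise seen from above as the plunger is pushed back. Not to be touched.
- plunger_tip (a point): Foremost point of the plunger's steel ball tip (10 mm across), at rig y = 45, z = 100 mm. Its rig x is 16 mm + joint carriage + joint plunger; with the carriage home about 17.7 mm on the disc's low side, 29.6 mm on its high side. Not to be touched.
- bearing: A steel bearing ring, 34 mm across and 11 mm high, lying beside the rig; a bystander, leave it alone. Origin: centre of its underside.
- wrench: A steel wrench 150 mm long lying in front of the rig; a bystander. Origin: under its middle.
- screwdriver: A screwdriver with a black handle, lying to the left; a bystander. Origin: under its middle.
- bottle: A white bottle, 56 mm across and 130 mm high, standing to the right; a bystander. Origin: centre of its underside.
- pulley: A small aluminium pulley, 40 mm across and 28 mm high, to the right; a bystander. Origin: centre of its underside.
- parts_tray: A grey open parts tray 140 x 100 x 30 mm to the right; a bystander. Origin: centre of its underside.
- beaker: A clear plastic beaker, 64 mm across and 85 mm high, to the left; a bystander. Origin: centre of its underside.

How it is judged:
By the outcome, as a careful person would: the job done as asked, in the order asked, and still so for the second after the job is handed in, with the robot touching nothing.
It also fails if it takes over 56 s, if anything falls off the work surface, if the arm or the gripper's body presses on something with over 40 N, if the wrist force passes 120 N, or if a joint passes its speed limit or range.

### The arm

A 7-joint arm with a two-finger parallel gripper is mounted at the origin on the work surface. World frame = base frame: x ahead of the robot, y to its left, z up, the work surface at z = 0. Lengths are in mm, angles in rad, forces in N, time in s.
With the tool pointing down it reaches from about 400 to 875 mm from the base axis. Payload 4.4 kg.
Tool frame: the origin (TCP) lies at the very end of the fingers, on their centre line; the grasp point (between the pads) lies 19 mm behind it; z points along the fingers, y is the direction in which the jaws open and shut (so a half turn about z gives the same grasp; the last joint's range is limited). The gripper opens to 85 mm and grips with 20 to 120 N. Pads are 22 mm wide; open, the fingers measure 114 mm over their backs; the gripper's body (76 mm by 85 mm) begins 54 mm behind the grasp point. The pads swing forward as they close: fully open they stand 13 mm farther back than shut.
Start: joints at [-1.307, 0.628, 0.038, 1.517, -0.027, 0.996, -0.02], TCP at [210.481, 614.992, 231.313] pointing down, gripper open.
Joint ranges: [-3.06, 3.06], [-0.37, 2.12], [-1.25, 1.32], [0.18, 2.47], [-1.1, 4.24], [0.23, 1.98], [-2.94, 2.94]. Speed limits (rad/s): [2.57, 2.57, 3.14, 3.14, 3.14, 3.14, 3.14].

### API

Orientations are given as [roll, pitch, yaw] about the fixed x, y, z axes, in that order (R = Rz(yaw) Ry(pitch) Rx(roll)).
In Python, from cell import read_state, get_image, calibration, finish_job gives the robot as it stands. The module is installed in compiled form; this text tells all that it offers.
- The arm moves only by the tool apply_moves, never from a script. Its argument "increments" is a list of rows, each an object of numbers: "tx", "ty", "tz": the shift along the world's x, y, z in m; "rx", "ry", "rz": the turn, a rotation vector about the world's x, y, z in units of 5 degrees (1.0 is 5 degrees); "claw": the finger opening in m, from 0 to 0.0854. In form: [{"tx": .., "ty": .., "tz": .., "rx": .., "ry": .., "rz": .., "claw": ..}, ...]. A call has 1 to 12 rows; each row is the pose to reach, as a shift and turn from the pose commanded when the call began; what a row does not reach only later rows make up. A row lasts 1/10 s, in which the tool goes at most 50 mm and 8.59 degrees, less where a joint would pass 70% of its speed; a pose out of reach is approached as far as the arm can. A call with a gripper value outside its range is refused whole. The fingers move at their own pace and stop on an object; the grip force is fixed at half the most. Time passes only in rows, so rows that repeat a pose let the fingers close. It gives the time, the measured TCP pose, the force and the opening at its end, in the units of the state.
- read_state(): the state, without advancing time (a new reading comes with each control period).
- get_image(name): name is "scene" or "top"; returns the picture (480x640x3 uint8, red, green, blue); there is no depth.
- calibration(name): a dict with "camera_matrix" (3x3 intrinsics, pixels), "origin" and "attitude" of the camera in the world. Camera axes: x right, y up, looking along -z (the intrinsics and any distortion apply to the point x, -y, -z); pixel columns grow to the right and rows downward; lengths in mm; the calibration is good to about 2 mm. A picture is of the moment at which its call begins. calibration takes no time and is no camera call.
- finish_job(): hands the job in, once; it reports no verdict.
The state is a dict: "clock": time; "qpos": joint angles; "qd": joint speeds; "tau": joint torques, N m; "eef_pos": TCP position; "tool_rot": TCP orientation; "force": force on the tool from outside, world axes, zero at the start; "torque": the same for the moment, N m; "width": finger opening in mm.
Only numpy, scipy, OpenCV 4.12 (cv2) and the standard library are available. Lean on these libraries where they do the work, as an engineer would, in place of code of your own. Each camera call takes 0.05 s, during which the arm holds its last target. There are 200 camera calls.

## Working session

There is one attempt and no reset: what is moved stays moved. The work goes in short steps, Python scripts to look and compute and a tool call to move; the robot and the scene stay as the last step left them, time stands still between calls to the robot, and variables do not carry over. Pictures are saved under pics/ and viewed, about 8 in all and at most 12, crops included, and the job is handed in when it is done.

Besides the shell and the picture viewer there is one more tool, called after "Call:" as name([rows], argument=value, ...), one row to a line, values as JSON. apply_moves: Moves the arm, as the interface text tells. Its arguments: {"type":"object","properties":{"increments":{"type":"array"}},"required":["increments"]}

```bash
mkdir -p pics
cat > h.py <<'E'
import numpy as np, cv2
from cell import read_state,get_image,calibration,finish_job
def snap(n,f):
    im=get_image(n)[:,:,::-1].copy(); cv2.imwrite('pics/'+f,im); return im
E
python3 - <<'E'
from h import *
for n in('scene','top'):
    print(n,calibration(n)); snap(n,n+'1.png')
print(read_state())
E
```

```text
scene {'camera_matrix': array([[619.36620903,   0.        , 309.53844397],
       [  0.        , 619.36620903, 239.14775755],
       [  0.        ,   0.        ,   1.        ]]), 'origin': array([1277.23723839, -565.61785878, 1223.90372459]), 'attitude': array([0.68490468, 0.00500325, 0.94170557])}
top {'camera_matrix': array([[515.00801344,   0.        , 324.34686073],
       [  0.        , 515.00801344, 243.72933462],
       [  0.        ,   0.        ,   1.        ]]), 'origin': array([ 325.94909967,  -45.50339771, 1292.54684944]), 'attitude': array([ 0.17083921, -0.00545868, -1.55853555])}
{'clock': 0.1, 'qpos': array([-1.30680539,  0.62924007,  0.03849956,  1.51824345, -0.02701273,
        0.99631343, -0.01998332]), 'qd': array([-1.04996042e-03, -3.02817956e-03, -4.57753324e-04,  3.96244964e-04,
       -1.72382946e-04,  8.27500084e-05, -2.54614515e-04]), 'tau': array([ 2.99655811e-03, -5.64525819e+01,  1.23067617e+00, -1.93970203e+01,
        1.13389871e-02,  5.39404937e-03,  7.93857311e-06]), 'eef_pos': array([210.31884989, 614.4527198 , 230.49869549]), 'tool_rot': array([-3.13990821e+00,  3.72874347e-05,  2.81176772e+00]), 'force': array([-0.10034223, -0.34719052,  0.00736632]), 'torque': array([-0.01276658,  0.02255738,  0.02718812]), 'width': 85.49256133263944}
```

View pics/top1.png

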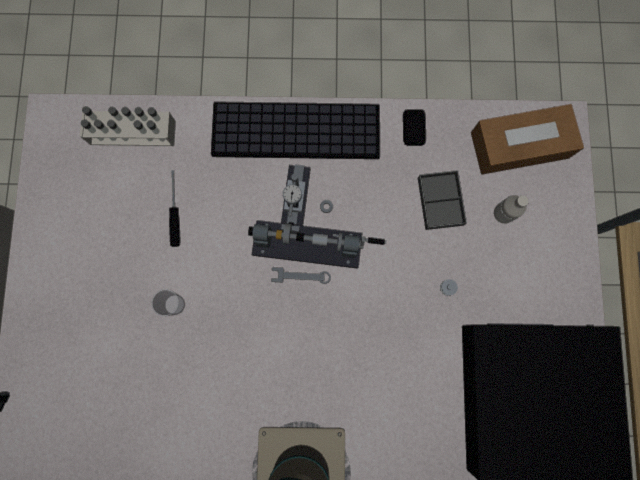

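View pics/scene1.png

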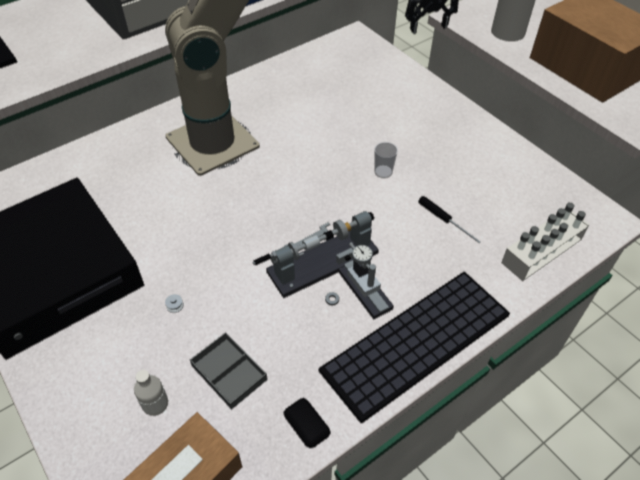

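Run:
```python
from h import *
a=cv2.imread('pics/top1.png')[155:285,235:395]
b=cv2.imread('pics/scene1.png')[200:330,245:405]
cv2.imwrite('pics/c1.png',cv2.resize(a,None,fx=5,fy=5,interpolation=cv2.INTER_CUBIC)[:600])
cv2.imwrite('pics/c1a.png',cv2.resize(a[:120],None,fx=5,fy=5,interpolation=cv2.INTER_CUBIC))
cv2.imwrite('pics/c1b.png',cv2.resize(b[:120],None,fx=5,fy=5,interpolation=cv2.INTER_CUBIC))
```

```text
(no output)
```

View pics/c1a.png

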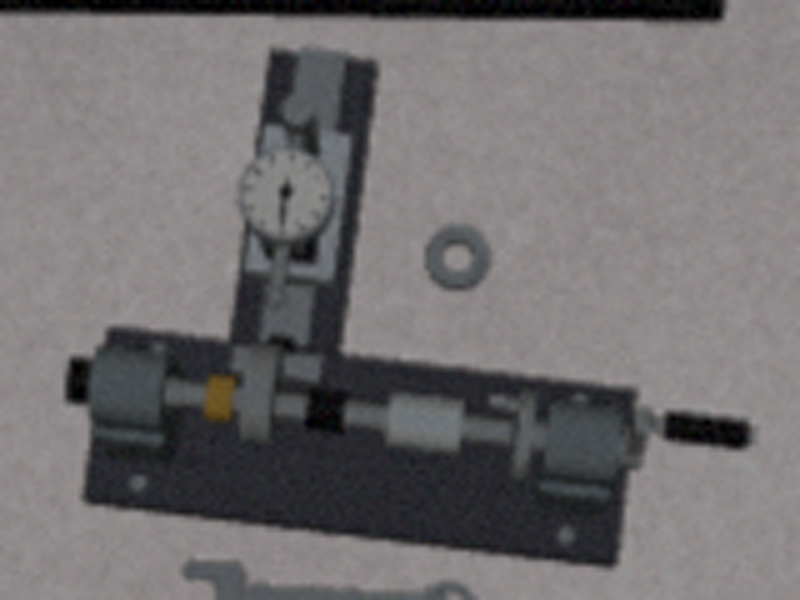

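View pics/c1b.png

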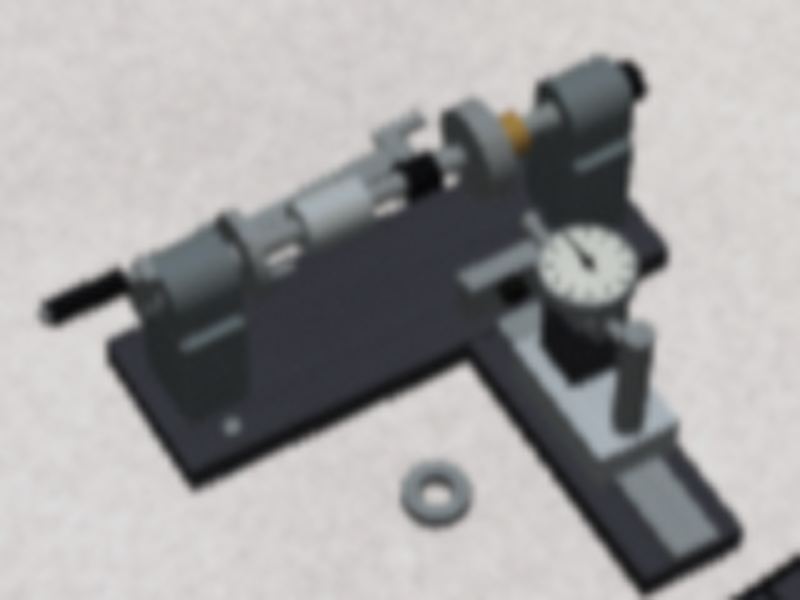

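```bash
cat >> h.py <<'E'
from scipy.spatial.transform import Rotation as Ro
from scipy.optimize import least_squares
def cam(n):
    c=calibration(n); return np.array(c['camera_matrix']),np.array(c['origin']),Ro.from_euler('xyz',c['attitude']).as_matrix()
C={n:cam(n) for n in('scene','top')}
def proj(n,P):
    K,o,R=C[n]; p=(np.atleast_2d(P)-o)@R; q=np.c_[p[:,0],-p[:,1],-p[:,2]]@K.T; return q[:,:2]/q[:,2:]
def ray(n,uv):
    K,o,R=C[n]; d=np.linalg.solve(K,[uv[0],uv[1],1]); return o,R@np.array([d[0],-d[1],-d[2]])
def plane(n,uv,z):
    o,d=ray(n,uv); return o+d*(z-o[2])/d[2]
def tri(a,b):
    return least_squares(lambda P:np.r_[proj('top',P)[0]-a,proj('scene',P)[0]-b],[600,0,100.]).x
ct=lambda X,Y:np.array([(X+.5)/5-.5+235,(Y+.5)/5-.5+155])
cs=lambda X,Y:np.array([(X+.5)/5-.5+245,(Y+.5)/5-.5+200])
def rig(p,Q):
    c,s=np.cos(p[2]),np.sin(p[2]); Q=np.atleast_2d(Q); return np.c_[p[0]+c*Q[:,0]-s*Q[:,1],p[1]+s*Q[:,0]+c*Q[:,1],Q[:,2]]
def unrig(p,P):
    return rig([0,0,-p[2]],np.atleast_2d(P)-[p[0],p[1],0])
E
python3 - <<'E'
from h import *
Qt=np.array([[45,135,20],[45,-135,20],[-45,-135,20],[-45,135,20],[200,73,20],[200,17,20]])
T=np.array([ct(*u) for u in [(108,328),(637,388),(615,565),(85,502),(272,50),(377,62)]])
Qs=np.array([[-45,-135,20],[45,-135,20],[200,17,20],[200,73,20]])
S=np.array([cs(*u) for u in [(110,345),(195,480),(645,585),(741,530)]])
ft=least_squares(lambda p:(proj('top',rig(p,Qt))-T).ravel(),[520,0,0]);fs=least_squares(lambda p:(proj('scene',rig(p,Qs))-S).ravel(),[520,0,0])
print(ft.x,ft.fun.round(1));print(fs.x,fs.fun.round(1))
f=least_squares(lambda p:np.r_[(proj('top',rig(p,Qt))-T).ravel(),(proj('scene',rig(p,Qs))-S).ravel()],[520,0,0]);p=f.x
print(p,f.fun.round(1))
for nm,a,b in [('dial',(286,193),(588,263)),('post',(297,108),(638,333)),('crank out',(748,433),(47,312)),('crank in',(667,427),(125,278))]:
    P=tri(ct(*a),cs(*b)); print(nm,P.round(1),unrig(p,P).round(1), (proj('top',P)[0]-ct(*a)).round(2),(proj('scene',P)[0]-cs(*b)).round(2))
E
```

```text
[ 5.45039745e+02 -6.00787033e+00 -1.07285073e-01] [-0.1 -0.3  0.3  0.4  0.9  0.2 -0.6 -0.1 -0.5 -0.2  0.1 -0.1]
[ 5.48535608e+02 -2.28089010e+00 -1.10641111e-01] [-1.2 -0.3 -0.7 -0.5  0.4 -0.1  1.5  0.6]
[ 5.46489369e+02 -4.67307925e+00 -1.04929958e-01] [-0.7 -0.7 -0.2 -0.3  0.4 -0.5 -1.1 -0.5 -1.2 -0.7 -0.6 -0.7 -2.5 -0.1
 -1.8 -0.4 -0.6 -0.4  0.4  0.2]
dial [647.7  30.1 124. ] [[ 97.1  45.1 124. ]] [-0.75 -0.46] [-0.83  0.18]
post [689.8  25.5 120.6] [[139.4  45.  120.6]] [-0.51 -0.32] [-0.56  0.12]
crank out [ 534.1 -184.8  134.7] [[   6.6 -180.4  134.7]] [-0.57 -0.31] [-0.62  0.06]
crank in [ 537.2 -146.9  133.3] [[   5.7 -142.4  133.3]] [-0.99 -0.55] [-1.1   0.12]
```

Call:
apply_moves([
  {"tx": 0.479, "ty": -0.589, "tz": 0, "rz": 2.58, "claw": 0.085},
  {"tx": 0.479, "ty": -0.589, "tz": 0, "rz": 2.58, "claw": 0.085},
  {"tx": 0.479, "ty": -0.589, "tz": 0, "rz": 2.58, "claw": 0.085},
  {"tx": 0.479, "ty": -0.589, "tz": 0, "rz": 2.58, "claw": 0.085},
  {"tx": 0.479, "ty": -0.589, "tz": 0, "rz": 2.58, "claw": 0.085},
  {"tx": 0.479, "ty": -0.589, "tz": 0, "rz": 2.58, "claw": 0.085},
  {"tx": 0.479, "ty": -0.589, "tz": 0, "rz": 2.58, "claw": 0.085},
  {"tx": 0.479, "ty": -0.589, "tz": 0, "rz": 2.58, "claw": 0.085},
  {"tx": 0.479, "ty": -0.589, "tz": 0, "rz": 2.58, "claw": 0.085},
  {"tx": 0.479, "ty": -0.589, "tz": 0, "rz": 2.58, "claw": 0.085},
  {"tx": 0.479, "ty": -0.589, "tz": 0, "rz": 2.58, "claw": 0.085},
  {"tx": 0.479, "ty": -0.589, "tz": 0, "rz": 2.58, "claw": 0.085},
])

```text
$.increments[0]: bad value
```

Call:
apply_moves([
  {"tx": 0.03, "ty": -0.037, "tz": 0.0, "rx": 0.0, "ry": 0.0, "rz": 0.4, "claw": 0.085},
])

```text
clock: 0.2
eef_pos: [233.8, 582.8, 230.3]
tool_rot: [3.139, -0.006, 2.858]
force: [-0.2, 0.2, 0.3]
width: 84.7
```

Call:
apply_moves([
  {"tx": 0.449, "ty": -0.552, "tz": 0.0, "rx": 0.0, "ry": 0.0, "rz": 2.18, "claw": 0.085},
  {"tx": 0.449, "ty": -0.552, "tz": 0.0, "rx": 0.0, "ry": 0.0, "rz": 2.18, "claw": 0.085},
  {"tx": 0.449, "ty": -0.552, "tz": 0.0, "rx": 0.0, "ry": 0.0, "rz": 2.18, "claw": 0.085},
  {"tx": 0.449, "ty": -0.552, "tz": 0.0, "rx": 0.0, "ry": 0.0, "rz": 2.18, "claw": 0.085},
  {"tx": 0.449, "ty": -0.552, "tz": 0.0, "rx": 0.0, "ry": 0.0, "rz": 2.18, "claw": 0.085},
  {"tx": 0.449, "ty": -0.552, "tz": 0.0, "rx": 0.0, "ry": 0.0, "rz": 2.18, "claw": 0.085},
  {"tx": 0.449, "ty": -0.552, "tz": 0.0, "rx": 0.0, "ry": 0.0, "rz": 2.18, "claw": 0.085},
  {"tx": 0.449, "ty": -0.552, "tz": 0.0, "rx": 0.0, "ry": 0.0, "rz": 2.18, "claw": 0.085},
  {"tx": 0.449, "ty": -0.552, "tz": 0.0, "rx": 0.0, "ry": 0.0, "rz": 2.18, "claw": 0.085},
  {"tx": 0.449, "ty": -0.552, "tz": 0.0, "rx": 0.0, "ry": 0.0, "rz": 2.18, "claw": 0.085},
])

```text
clock: 1.2
eef_pos: [556.8, 188.3, 231.1]
tool_rot: [-3.141, -0.001, 3.037]
force: [0.9, 1.1, -0.4]
width: 84.9
```

Call:
apply_moves([
  {"tx": 0.131, "ty": -0.161, "tz": 0.0, "rx": 0.0, "ry": 0.0, "rz": 0.0, "claw": 0.085},
  {"tx": 0.131, "ty": -0.161, "tz": 0.0, "rx": 0.0, "ry": 0.0, "rz": 0.0, "claw": 0.085},
  {"tx": 0.131, "ty": -0.161, "tz": 0.0, "rx": 0.0, "ry": 0.0, "rz": 0.0, "claw": 0.05},
  {"tx": 0.131, "ty": -0.161, "tz": 0.0, "rx": 0.0, "ry": 0.0, "rz": 0.0, "claw": 0.05},
  {"tx": 0.131, "ty": -0.161, "tz": 0.0, "rx": 0.0, "ry": 0.0, "rz": 0.0, "claw": 0.05},
  {"tx": 0.131, "ty": -0.161, "tz": 0.0, "rx": 0.0, "ry": 0.0, "rz": 0.0, "claw": 0.05},
  {"tx": 0.131, "ty": -0.161, "tz": 0.0, "rx": 0.0, "ry": 0.0, "rz": 0.0, "claw": 0.05},
  {"tx": 0.131, "ty": -0.161, "tz": 0.0, "rx": 0.0, "ry": 0.0, "rz": 0.0, "claw": 0.05},
])

```text
clock: 2.0
eef_pos: [686.0, 31.8, 231.2]
tool_rot: [3.14, -0.001, 3.04]
force: [-0.1, -0.1, 0.3]
width: 49.8
```

Run:
```python
from h import *
s=read_state();print(s['eef_pos'],s['tool_rot'],s['qpos'],s['width'])
b=snap('scene','s2.png')[140:330,245:405]
cv2.imwrite('pics/c2.png',cv2.resize(b,None,fx=3,fy=3,interpolation=cv2.INTER_CUBIC))
```

```text
[685.98077046  31.83328129 231.23972437] [ 3.14018441e+00 -1.24960086e-03  3.04011219e+00] [-8.42184692e-02  6.85157080e-01 -3.98722425e-03  1.39984100e+00
  1.03925860e-03  1.05756181e+00  1.38149720e+00] 49.8235465407069
```

View pics/c2.png

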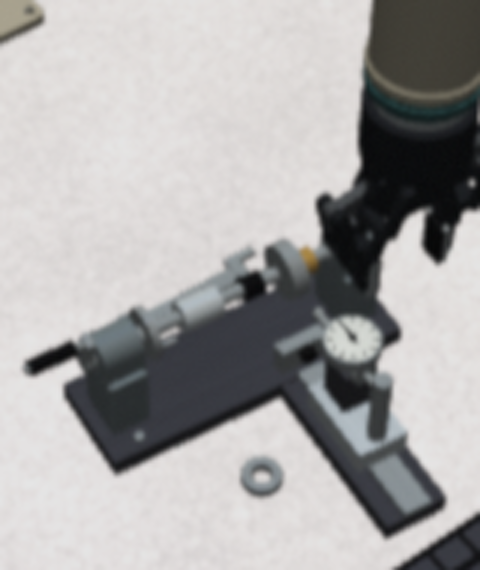

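Call:
apply_moves([
  {"tx": 0.005, "ty": -0.006, "tz": -0.04, "rx": 0.0, "ry": 0.0, "rz": 0.0, "claw": 0.05},
  {"tx": 0.005, "ty": -0.006, "tz": -0.07, "rx": 0.0, "ry": 0.0, "rz": 0.0, "claw": 0.05},
  {"tx": 0.005, "ty": -0.006, "tz": -0.095, "rx": 0.0, "ry": 0.0, "rz": 0.0, "claw": 0.05},
  {"tx": 0.005, "ty": -0.006, "tz": -0.115, "rx": 0.0, "ry": 0.0, "rz": 0.0, "claw": 0.05},
  {"tx": 0.005, "ty": -0.006, "tz": -0.13, "rx": 0.0, "ry": 0.0, "rz": 0.0, "claw": 0.05},
  {"tx": 0.005, "ty": -0.006, "tz": -0.14, "rx": 0.0, "ry": 0.0, "rz": 0.0, "claw": 0.05},
  {"tx": 0.005, "ty": -0.006, "tz": -0.15, "rx": 0.0, "ry": 0.0, "rz": 0.0, "claw": 0.05},
  {"tx": 0.005, "ty": -0.006, "tz": -0.15, "rx": 0.0, "ry": 0.0, "rz": 0.0, "claw": 0.03},
  {"tx": 0.005, "ty": -0.006, "tz": -0.15, "rx": 0.0, "ry": 0.0, "rz": 0.0, "claw": 0.025},
  {"tx": 0.005, "ty": -0.006, "tz": -0.15, "rx": 0.0, "ry": 0.0, "rz": 0.0, "claw": 0.022},
  {"tx": 0.005, "ty": -0.006, "tz": -0.15, "rx": 0.0, "ry": 0.0, "rz": 0.0, "claw": 0.022},
])

```text
clock: 3.15
eef_pos: [692.6, 23.1, 82.2]
tool_rot: [3.141, 0.002, 3.037]
force: [-1.0, 0.3, -0.4]
width: 21.9
```

Run:
```python
from h import *
s=read_state();print(s['eef_pos'],s['tool_rot'],s['width'],s['force'])
a=snap('top','t3.png')[155:285,235:395]
b=snap('scene','s3.png')[180:310,325:425]
o=np.hstack([cv2.resize(a,None,fx=3,fy=3,interpolation=cv2.INTER_CUBIC),cv2.resize(b,None,fx=3,fy=3,interpolation=cv2.INTER_CUBIC)])
cv2.imwrite('pics/c3.png',o)
```

```text
[692.590037    23.09292444  82.22338521] [3.14132067e+00 1.50733201e-03 3.03686772e+00] 21.93047063948989 [-0.95596975  0.31951025 -0.36986295]
```

View pics/c3.png

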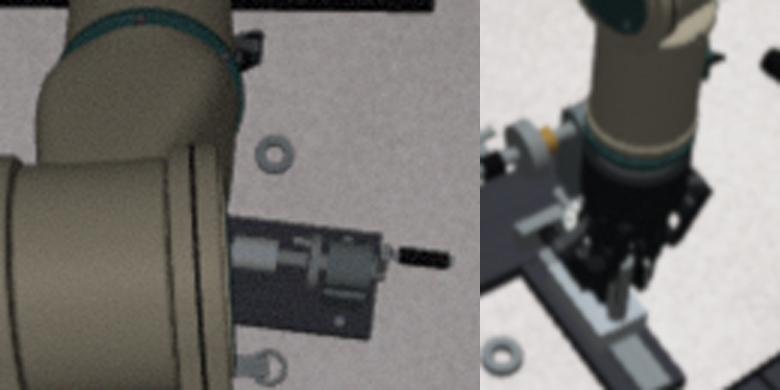

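Call:
apply_moves([
  {"tx": -0.001, "ty": 0.002, "tz": 0.0, "rx": 0.0, "ry": 0.0, "rz": 0.0, "claw": 0.02},
  {"tx": -0.001, "ty": 0.002, "tz": 0.0, "rx": 0.0, "ry": 0.0, "rz": 0.0, "claw": 0.018},
  {"tx": -0.001, "ty": 0.002, "tz": 0.0, "rx": 0.0, "ry": 0.0, "rz": 0.0, "claw": 0.017},
  {"tx": -0.001, "ty": 0.002, "tz": 0.0, "rx": 0.0, "ry": 0.0, "rz": 0.0, "claw": 0.016},
  {"tx": -0.001, "ty": 0.002, "tz": 0.0, "rx": 0.0, "ry": 0.0, "rz": 0.0, "claw": 0.016},
])

```text
clock: 3.75
eef_pos: [691.0, 24.8, 81.3]
tool_rot: [-3.141, -0.0, 3.037]
force: [-0.8, -1.2, 0.7]
width: 16.1
```

Run:
```python
from h import *
s=read_state();print(s['eef_pos'],s['tool_rot'],s['width'],s['force'],s['torque'])
```

```text
[690.95048594  24.81102853  81.3318278 ] [-3.14127348e+00 -1.25722099e-04  3.03672229e+00] 16.117736432953983 [-0.75470527 -1.17375333  0.67405902] [-0.1871499   0.08872383  0.02800729]
```

Call:
apply_moves([
  {"tx": 0.0, "ty": 0.0, "tz": 0.0, "rx": 0.0, "ry": 0.0, "rz": 0.0, "claw": 0.0152},
  {"tx": 0.0, "ty": 0.0, "tz": 0.0, "rx": 0.0, "ry": 0.0, "rz": 0.0, "claw": 0.015},
  {"tx": -0.001, "ty": 0.0001, "tz": 0.0, "rx": 0.0, "ry": 0.0, "rz": 0.0, "claw": 0.015},
  {"tx": -0.003, "ty": 0.0003, "tz": 0.0, "rx": 0.0, "ry": 0.0, "rz": 0.0, "claw": 0.015},
  {"tx": -0.005, "ty": 0.0005, "tz": 0.0, "rx": 0.0, "ry": 0.0, "rz": 0.0, "claw": 0.015},
  {"tx": -0.007, "ty": 0.0007, "tz": 0.0, "rx": 0.0, "ry": 0.0, "rz": 0.0, "claw": 0.015},
  {"tx": -0.009, "ty": 0.0009, "tz": 0.0, "rx": 0.0, "ry": 0.0, "rz": 0.0, "claw": 0.015},
  {"tx": -0.011, "ty": 0.0012, "tz": 0.0, "rx": 0.0, "ry": 0.0, "rz": 0.0, "claw": 0.015},
])

```text
clock: 4.55
eef_pos: [680.0, 26.0, 81.4]
tool_rot: [-3.141, 0.0, 3.037]
force: [4.7, -3.1, -2.7]
width: 15.5
```

Run:
```python
from h import *
s=read_state();print(s['eef_pos'],s['tool_rot'],s['width'],s['force'],s['torque'])
b=snap('scene','s4.png')[180:310,325:425]
cv2.imwrite('pics/c4.png',cv2.resize(b,None,fx=4,fy=4,interpolation=cv2.INTER_CUBIC))
```

```text
[680.0401573   26.02156348  81.39152838] [-3.14132079e+00  4.93824766e-04  3.03675318e+00] 15.454626390446075 [ 4.74277977 -3.09072572 -2.71733874] [-0.46358333 -0.72079716 -0.00210092]
```

View pics/c4.png

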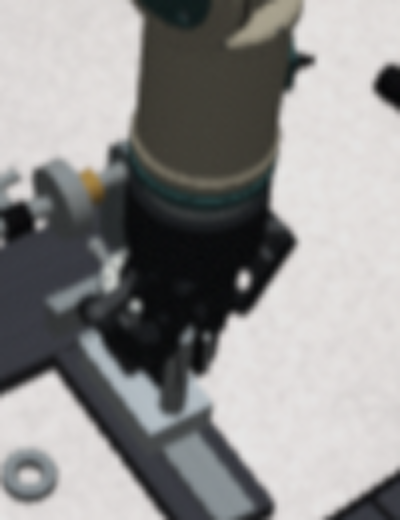

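Call:
apply_moves([
  {"tx": -0.002, "ty": 0.0002, "tz": 0.0, "rx": 0.0, "ry": 0.0, "rz": 0.0, "claw": 0.015},
  {"tx": -0.004, "ty": 0.0004, "tz": 0.0, "rx": 0.0, "ry": 0.0, "rz": 0.0, "claw": 0.015},
  {"tx": -0.006, "ty": 0.0006, "tz": 0.0, "rx": 0.0, "ry": 0.0, "rz": 0.0, "claw": 0.015},
  {"tx": -0.008, "ty": 0.0008, "tz": 0.0, "rx": 0.0, "ry": 0.0, "rz": 0.0, "claw": 0.015},
  {"tx": -0.01, "ty": 0.001, "tz": 0.0, "rx": 0.0, "ry": 0.0, "rz": 0.0, "claw": 0.015},
  {"tx": -0.012, "ty": 0.0012, "tz": 0.0, "rx": 0.0, "ry": 0.0, "rz": 0.0, "claw": 0.015},
  {"tx": -0.014, "ty": 0.0014, "tz": 0.0, "rx": 0.0, "ry": 0.0, "rz": 0.0, "claw": 0.015},
])

```text
clock: 5.3
eef_pos: [666.4, 27.5, 81.4]
tool_rot: [-3.142, 0.001, 3.037]
force: [6.2, -2.5, -3.1]
width: 15.4
```

Call:
apply_moves([
  {"tx": -0.0005, "ty": 0.0, "tz": 0.0, "rx": 0.0, "ry": 0.0, "rz": 0.0, "claw": 0.015},
  {"tx": -0.001, "ty": 0.0001, "tz": 0.0, "rx": 0.0, "ry": 0.0, "rz": 0.0, "claw": 0.015},
])

```text
clock: 5.5
eef_pos: [665.4, 27.6, 81.4]
tool_rot: [-3.142, 0.001, 3.037]
force: [5.4, -2.4, -2.5]
width: 15.5
```

Call:
apply_moves([
  {"tx": -0.0005, "ty": 0.0, "tz": 0.0, "rx": 0.0, "ry": 0.0, "rz": 0.0, "claw": 0.015},
  {"tx": -0.001, "ty": 0.0001, "tz": 0.0, "rx": 0.0, "ry": 0.0, "rz": 0.0, "claw": 0.015},
])

```text
clock: 5.7
eef_pos: [664.5, 27.7, 81.4]
tool_rot: [-3.142, 0.001, 3.037]
force: [5.7, -2.6, -2.6]
width: 15.6
```

Call:
apply_moves([
  {"tx": -0.0005, "ty": 0.0, "tz": 0.0, "rx": 0.0, "ry": 0.0, "rz": 0.0, "claw": 0.015},
  {"tx": -0.001, "ty": 0.0001, "tz": 0.0, "rx": 0.0, "ry": 0.0, "rz": 0.0, "claw": 0.015},
])

```text
clock: 5.9
eef_pos: [663.6, 27.8, 81.4]
tool_rot: [-3.142, 0.001, 3.037]
force: [5.5, -2.3, -1.9]
width: 15.6
```

Call:
apply_moves([
  {"tx": -0.0005, "ty": 0.0, "tz": 0.0, "rx": 0.0, "ry": 0.0, "rz": 0.0, "claw": 0.015},
  {"tx": -0.0005, "ty": 0.0, "tz": 0.0, "rx": 0.0, "ry": 0.0, "rz": 0.0, "claw": 0.015},
])

```text
clock: 6.1
eef_pos: [663.0, 27.9, 81.4]
tool_rot: [3.142, 0.001, 3.037]
force: [5.3, -2.7, -1.5]
width: 15.5
```

Call:
apply_moves([
  {"tx": -0.0005, "ty": 0.0001, "tz": 0.0, "rx": 0.0, "ry": 0.0, "rz": 0.0, "claw": 0.015},
  {"tx": -0.0005, "ty": 0.0001, "tz": 0.0, "rx": 0.0, "ry": 0.0, "rz": 0.0, "claw": 0.015},
])

```text
clock: 6.3
eef_pos: [662.5, 28.0, 81.4]
tool_rot: [3.142, 0.001, 3.037]
force: [5.2, -3.1, -2.0]
width: 15.9
```

Run:
```python
from h import *
s=read_state();print(s['eef_pos'],s['width'],s['force'],s['torque'])
```

```text
[662.50196529  28.00419052  81.42465443] 15.877197307239507 [ 5.20795852 -3.12962269 -1.9504744 ] [-0.56779572 -1.03770996 -0.01459802]
```

Call:
apply_moves([
  {"tx": -0.0005, "ty": 0.0, "tz": 0.0, "rx": 0.0, "ry": 0.0, "rz": 0.0, "claw": 0.0145},
  {"tx": -0.0005, "ty": 0.0, "tz": 0.0, "rx": 0.0, "ry": 0.0, "rz": 0.0, "claw": 0.0145},
])

```text
clock: 6.5
eef_pos: [662.0, 28.0, 81.4]
tool_rot: [3.141, 0.001, 3.037]
force: [5.5, -2.8, -2.5]
width: 15.2
```

Call:
apply_moves([
  {"tx": -0.0005, "ty": 0.0001, "tz": 0.0, "rx": 0.0, "ry": 0.0, "rz": 0.0, "claw": 0.0145},
  {"tx": -0.0005, "ty": 0.0001, "tz": 0.0, "rx": 0.0, "ry": 0.0, "rz": 0.0, "claw": 0.0145},
])

```text
clock: 6.7
eef_pos: [661.6, 28.1, 81.4]
tool_rot: [3.142, 0.001, 3.037]
force: [4.3, -2.5, -2.7]
width: 15.2
```

Call:
apply_moves([
  {"tx": -0.0005, "ty": 0.0, "tz": 0.0, "rx": 0.0, "ry": 0.0, "rz": 0.0, "claw": 0.0145},
  {"tx": -0.0005, "ty": 0.0, "tz": 0.0, "rx": 0.0, "ry": 0.0, "rz": 0.0, "claw": 0.0145},
])

```text
clock: 6.9
eef_pos: [661.1, 28.1, 81.4]
tool_rot: [3.141, 0.001, 3.037]
force: [5.7, -2.6, -2.0]
width: 15.1
```

Run:
```python
from h import *
s=read_state();print(s['eef_pos'],s['width'],s['force'],s['torque'])
a=cv2.imread('pics/s4.png')[180:310,325:425]
b=snap('scene','s5.png')[180:310,325:425]
cv2.imwrite('pics/c5.png',np.hstack([cv2.resize(x,None,fx=4,fy=4,interpolation=cv2.INTER_CUBIC) for x in(a,b)]))
```

```text
[661.07803535  28.11762985  81.43438233] 15.05198904383956 [ 5.65429657 -2.63496092 -1.96818961] [-0.55164692 -1.00925349  0.01461197]
```

View pics/c5.png

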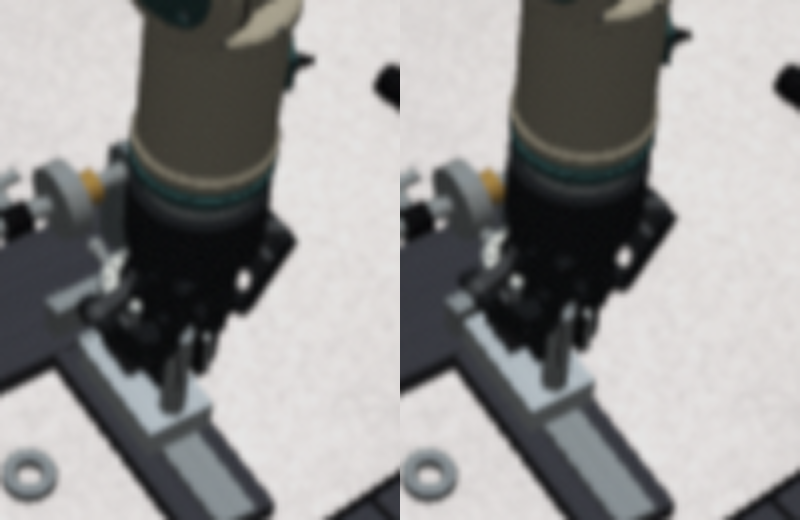

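Call:
apply_moves([
  {"tx": -0.0005, "ty": 0.0, "tz": 0.0, "rx": 0.0, "ry": 0.0, "rz": 0.0, "claw": 0.0145},
  {"tx": -0.0005, "ty": 0.0, "tz": 0.0, "rx": 0.0, "ry": 0.0, "rz": 0.0, "claw": 0.0145},
])

```text
clock: 7.15
eef_pos: [660.8, 28.2, 81.4]
tool_rot: [3.141, 0.002, 3.037]
force: [5.5, -3.8, -2.3]
width: 15.0
```

Call:
apply_moves([
  {"tx": -0.0005, "ty": 0.0001, "tz": 0.0, "rx": 0.0, "ry": 0.0, "rz": 0.0, "claw": 0.0145},
  {"tx": -0.0005, "ty": 0.0001, "tz": 0.0, "rx": 0.0, "ry": 0.0, "rz": 0.0, "claw": 0.0145},
])

```text
clock: 7.35
eef_pos: [660.5, 28.2, 81.4]
tool_rot: [3.141, 0.002, 3.037]
force: [6.7, -2.3, -3.4]
width: 15.3
```

Call:
apply_moves([
  {"tx": -0.0005, "ty": 0.0, "tz": 0.0, "rx": 0.0, "ry": 0.0, "rz": 0.0, "claw": 0.0145},
  {"tx": -0.0005, "ty": 0.0, "tz": 0.0, "rx": 0.0, "ry": 0.0, "rz": 0.0, "claw": 0.0145},
])

```text
clock: 7.55
eef_pos: [660.3, 28.2, 81.5]
tool_rot: [3.141, 0.003, 3.037]
force: [7.0, -3.2, -4.3]
width: 15.0
```

Run:
```python
from h import *
s=read_state();print(s['eef_pos'],s['width'],s['force'],s['torque'])
```

```text
[660.28191343  28.2299035   81.45910658] 15.003363128277169 [ 6.9613277  -3.23001181 -4.25173329] [-0.59350724 -1.31585899 -0.01171239]
```

Call:
apply_moves([
  {"tx": 0.0, "ty": 0.0, "tz": 0.0, "rx": 0.0, "ry": 0.0, "rz": 0.0, "claw": 0.018},
  {"tx": 0.0, "ty": 0.0, "tz": 0.0, "rx": 0.0, "ry": 0.0, "rz": 0.0, "claw": 0.03},
  {"tx": 0.0, "ty": 0.0, "tz": 0.0, "rx": 0.0, "ry": 0.0, "rz": 0.0, "claw": 0.045},
  {"tx": 0.0, "ty": 0.0, "tz": 0.0, "rx": 0.0, "ry": 0.0, "rz": 0.0, "claw": 0.045},
  {"tx": 0.001, "ty": 0.0, "tz": 0.03, "rx": 0.0, "ry": 0.0, "rz": 0.0, "claw": 0.045},
  {"tx": 0.001, "ty": 0.0, "tz": 0.07, "rx": 0.0, "ry": 0.0, "rz": 0.0, "claw": 0.045},
  {"tx": 0.001, "ty": 0.0, "tz": 0.11, "rx": 0.0, "ry": 0.0, "rz": 0.0, "claw": 0.045},
  {"tx": 0.001, "ty": 0.0, "tz": 0.15, "rx": 0.0, "ry": 0.0, "rz": 0.0, "claw": 0.045},
  {"tx": 0.001, "ty": 0.0, "tz": 0.15, "rx": 0.0, "ry": 0.0, "rz": 0.0, "claw": 0.045},
])

```text
clock: 8.45
eef_pos: [663.5, 28.8, 237.9]
tool_rot: [3.139, 0.011, 3.037]
force: [0.9, 0.6, 0.8]
width: 44.9
```

Run:
```python
from h import *
s=read_state();print(s['eef_pos'],s['tool_rot'],s['width'],s['force'],s['qpos'])
print(rig([546.5,-4.7,-.105],[[6,-162,130]]))
```

```text
[663.46529443  28.75026372 237.94375999] [3.13927251 0.01108137 3.03690756] 44.92778260331092 [0.91040336 0.62842885 0.80559777] [-8.43260690e-02  6.37071934e-01 -1.96635349e-03  1.47776835e+00
  1.16590121e-03  1.01543337e+00  1.37961488e+00]
[[ 535.48819403 -166.43663818  130.        ]]
```

Call:
apply_moves([
  {"tx": -0.128, "ty": -0.195, "tz": 0.0, "rx": 0.0, "ry": 0.0, "rz": -1.7, "claw": 0.045},
  {"tx": -0.128, "ty": -0.195, "tz": 0.0, "rx": 0.0, "ry": 0.0, "rz": -3.4, "claw": 0.045},
  {"tx": -0.128, "ty": -0.195, "tz": 0.0, "rx": 0.0, "ry": 0.0, "rz": -5.1, "claw": 0.045},
  {"tx": -0.128, "ty": -0.195, "tz": 0.0, "rx": 0.0, "ry": 0.0, "rz": -6.8, "claw": 0.045},
  {"tx": -0.128, "ty": -0.195, "tz": 0.0, "rx": 0.0, "ry": 0.0, "rz": -8.5, "claw": 0.045},
  {"tx": -0.128, "ty": -0.195, "tz": 0.0, "rx": 0.0, "ry": 0.0, "rz": -10.2, "claw": 0.045},
  {"tx": -0.128, "ty": -0.195, "tz": 0.0, "rx": 0.0, "ry": 0.0, "rz": -11.9, "claw": 0.045},
  {"tx": -0.128, "ty": -0.195, "tz": 0.0, "rx": 0.0, "ry": 0.0, "rz": -13.6, "claw": 0.045},
  {"tx": -0.128, "ty": -0.195, "tz": 0.0, "rx": 0.0, "ry": 0.0, "rz": -15.3, "claw": 0.045},
  {"tx": -0.128, "ty": -0.195, "tz": 0.0, "rx": 0.0, "ry": 0.0, "rz": -17.0, "claw": 0.045},
  {"tx": -0.128, "ty": -0.195, "tz": 0.0, "rx": 0.0, "ry": 0.0, "rz": -18.0, "claw": 0.045},
  {"tx": -0.128, "ty": -0.195, "tz": 0.0, "rx": 0.0, "ry": 0.0, "rz": -18.0, "claw": 0.045},
])

```text
clock: 9.65
eef_pos: [531.5, -166.1, 230.7]
tool_rot: [-3.14, -0.0, 1.466]
force: [0.3, 0.3, -0.8]
width: 45.2
```

Run:
```python
from h import *
s=read_state();print(s['eef_pos'],s['tool_rot'],s['width'],s['force'],s['qpos'])
b=snap('scene','s6.png')[165:295,245:405]
t=snap('top','t6.png')[155:285,235:395]
cv2.imwrite('pics/c6.png',np.hstack([cv2.resize(x,None,fx=5,fy=5,interpolation=cv2.INTER_CUBIC) for x in(b[:120],)]))
```

```text
[ 531.48664751 -166.14760702  230.69533459] [-3.14009640e+00 -1.44610566e-04  1.46625900e+00] 45.16495421087526 [ 0.25405487  0.34462801 -0.80993727] [-0.03425172  0.528514    0.43701499  1.78901264 -0.27866447  0.88682745
  0.42382381]
```

View pics/c6.png

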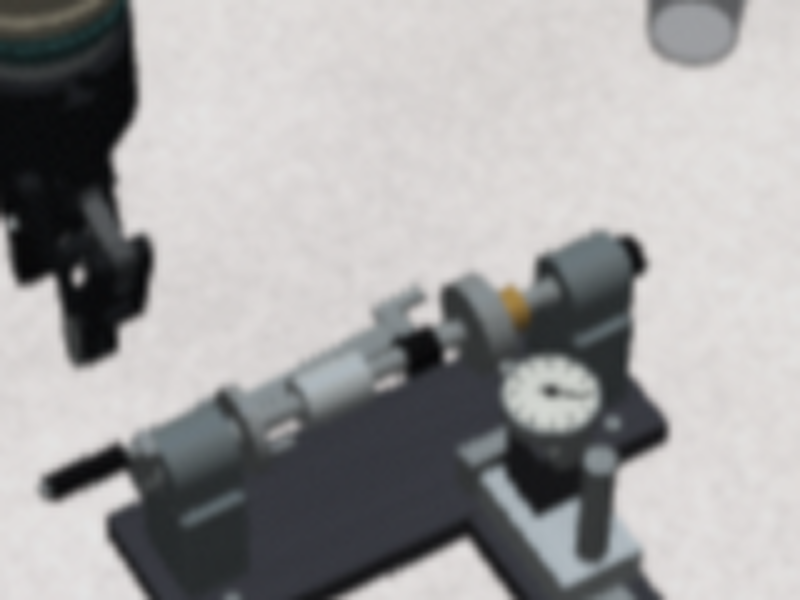

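```bash
cat >> h.py <<'E'
PR=np.array([546.5,-4.7,-.105])
def needle(cen,tip,n='scene'):
    a,b=[unrig(PR,plane(n,u,123))[0] for u in(cen,tip)]
    d=b-a; return a, np.mod(np.arctan2(d[1],-d[0]),2*np.pi), np.hypot(*d[:2])
E
python3 - <<'E'
from h import *
c=lambda X,Y:np.array([(X+.5)/5-.5+245,(Y+.5)/5-.5+165])
print(needle(c(550,390),c(590,397)))
print(needle(cs(588,263),cs(565,237)))
print(unrig(PR,plane('scene',c(600,455),118)), unrig(PR,plane('scene',cs(638,333),118)))
im=cv2.imread('pics/s6.png'); 
# dark pixels within dial
g=im.max(2).astype(float); cc=c(550,390); 
yy,xx=np.mgrid[:480,:640]; 
P=np.array([unrig(PR,plane('scene',(x,y),123))[0,:2] for y in range(int(cc[1])-12,int(cc[1])+13) for x in range(int(cc[0])-14,int(cc[0])+15)])
print(g[int(cc[1])-9:int(cc[1])+10,int(cc[0])-11:int(cc[0])+12].astype(int))
E
```

```text
(array([ 64.87778796,  47.77794479, 123.        ]), np.float64(2.3223141892954997), np.float64(18.513604847829065))
(array([ 96.95570883,  47.54427749, 123.        ]), np.float64(6.2371329451178115), np.float64(17.846764820829293))
[[104.71726745  49.29623712 118.        ]] [[138.18808825  47.53313662 118.        ]]
[[ 85  88  83  79  75  68  61  49  43  43  45  45  45  45  46  49  62  84
   92  88  76  62  54]
 [ 75  77  75  70  66  64  60  50  46  44  46  48  47  48  46  47  52  64
   68  62  53  48  46]
 [ 65  68  66  63  61  61  61  57  61  65  71  73  73  73  67  58  51  51
   50  48  46  46  46]
 [ 58  61  69  73  71  71  76  87 109 123 128 123 128 134 126 100  73  60
   52  48  46  46  47]
 [ 54  67  95 105 103 103 120 134 157 176 178 164 170 183 178 148 118 100
   77  57  47  46  46]
 [ 54  73 112 127 131 144 171 176 178 196 199 187 188 199 197 175 167 159
  129  85  57  48  46]
 [ 58  69 100 125 141 166 193 199 195 201 205 202 202 206 202 193 198 195
  172 127  87  59  49]
 [ 63  65  88 134 160 173 192 204 205 205 205 202 203 204 206 206 208 204
  184 163 133  86  53]
 [ 63 
[... 361 characters left out ...]
159 169 173 144  82]
 [ 65  71 105 161 195 203 203 210 212 212 209 202 198 200 202 200 198 195
  189 195 188 145  81]
 [ 64  66  86 136 180 188 195 208 211 213 213 213 211 210 209 208 207 205
  196 192 176 129  76]
 [ 64  63  67 104 149 168 194 205 202 208 213 213 210 210 207 199 197 205
  200 177 145  99  71]
 [ 63  62  60  75 115 151 181 188 181 201 211 209 202 207 205 191 184 198
  190 156 111  74  74]
 [ 65  68  68  67  80 113 142 158 160 189 201 200 188 199 201 185 173 175
  156 115  77  63  78]
 [ 74  88  93  75  63  75  97 119 135 161 171 173 164 175 176 155 144 129
  102  74  60  61  74]
 [104 117 119  80  54  57  65  76  92 111 119 120 117 121 123 107  95  78
   64  57  59  64  67]]
```

Call:
apply_moves([
  {"tx": 0.004, "ty": 0.0, "tz": -0.04, "rx": 0.0, "ry": 0.0, "rz": 0.0, "claw": 0.045},
  {"tx": 0.004, "ty": 0.0, "tz": -0.07, "rx": 0.0, "ry": 0.0, "rz": 0.0, "claw": 0.045},
  {"tx": 0.004, "ty": 0.0, "tz": -0.09, "rx": 0.0, "ry": 0.0, "rz": 0.0, "claw": 0.045},
  {"tx": 0.004, "ty": 0.0, "tz": -0.105, "rx": 0.0, "ry": 0.0, "rz": 0.0, "claw": 0.045},
  {"tx": 0.004, "ty": 0.0, "tz": -0.115, "rx": 0.0, "ry": 0.0, "rz": 0.0, "claw": 0.035},
  {"tx": 0.004, "ty": 0.0, "tz": -0.12, "rx": 0.0, "ry": 0.0, "rz": 0.0, "claw": 0.028},
  {"tx": 0.004, "ty": 0.0, "tz": -0.12, "rx": 0.0, "ry": 0.0, "rz": 0.0, "claw": 0.022},
  {"tx": 0.004, "ty": 0.0, "tz": -0.12, "rx": 0.0, "ry": 0.0, "rz": 0.0, "claw": 0.02},
])

```text
clock: 10.55
eef_pos: [536.5, -166.9, 111.9]
tool_rot: [3.14, 0.0, 1.466]
force: [-0.5, -0.1, -0.2]
width: 20.1
```

```bash
cat >> h.py <<'E'
def dial(im,guess=(65.5,45)):
    # rectified dial samples on the plane z=123, rig axes
    n='scene'; g=im.max(2).astype(np.float32)
    def samp(X,Y):
        Q=np.c_[X.ravel(),Y.ravel(),np.full(X.size,123.)]; uv=proj(n,rig(PR,Q)).astype(np.float32)
        return cv2.remap(g,uv[:,0].reshape(X.shape),uv[:,1].reshape(X.shape),cv2.INTER_LINEAR)
    X,Y=np.meshgrid(np.arange(-30,30,.5)+guess[0],np.arange(-30,30,.5)+guess[1]+2.5)
    m=(samp(X,Y)>125).astype(np.uint8); k=max(cv2.findContours(m,cv2.RETR_EXTERNAL,cv2.CHAIN_APPROX_NONE)[0],key=cv2.contourArea)
    M=cv2.moments(cv2.convexHull(k)); cx,cy=X[0,0]+.5*M['m10']/M['m00'],Y[0,0]+.5*M['m01']/M['m00']
    th=np.arange(0,2*np.pi,.02); T,R=np.meshgrid(th,np.arange(6,15,.5),indexing='ij')
    d=255-samp(cx-R*np.cos(T),cy+R*np.sin(T)).mean(1); d=np.clip(d-np.median(d)-15,0,None)
    i=np.argmax(d); w=np.exp(-((np.angle(np.exp(1j*(th-th[i])))/.5)**4))*d
    a=np.angle((w*np.exp(1j*th)).sum()); return (round(cx,1),round(cy,1)),round(a,3),round(np.sqrt(cv2.contourArea(cv2.convexHull(k))/4/np.pi),1)
E
python3 - <<'E'
from h import *
s=read_state();print(s['eef_pos'],s['tool_rot'],s['width'],s['force'])
print(dial(cv2.imread('pics/s6.png')),dial(cv2.imread('pics/s2.png'),(97,45)))
b=snap('scene','s7.png');print(dial(b))
cv2.imwrite('pics/c7.png',cv2.resize(b[190:310,225:385],None,fx=5,fy=5,interpolation=cv2.INTER_CUBIC))
E
```

```text
[ 536.45861846 -166.9379135   111.94007601] [3.14039449e+00 1.35276582e-04 1.46633850e+00] 20.08490155104371 [-0.51027523 -0.08985386 -0.1870276 ]
((np.float64(66.6), np.float64(46.6)), np.float64(2.139), np.float64(22.1)) ((np.float64(98.2), np.float64(47.3)), np.float64(0.083), np.float64(27.7))
((np.float64(66.6), np.float64(46.6)), np.float64(2.142), np.float64(22.2))
```

View pics/c7.png

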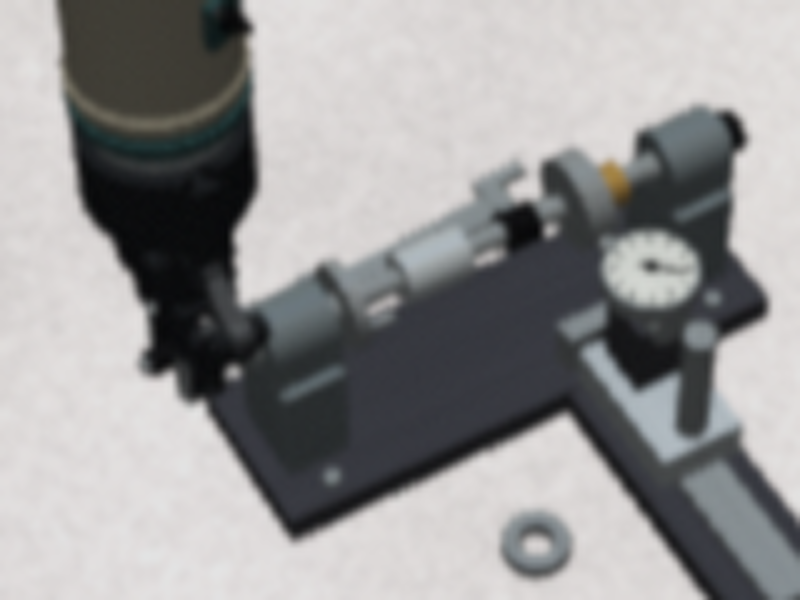

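Call:
apply_moves([
  {"tx": -0.0005, "ty": 0.0, "tz": -0.001, "rx": 0.0, "ry": 0.0, "rz": 0.0, "claw": 0.017},
  {"tx": -0.0005, "ty": 0.0, "tz": -0.001, "rx": 0.0, "ry": 0.0, "rz": 0.0, "claw": 0.015},
  {"tx": -0.0005, "ty": 0.0, "tz": -0.001, "rx": 0.0, "ry": 0.0, "rz": 0.0, "claw": 0.014},
  {"tx": -0.0005, "ty": 0.0, "tz": -0.001, "rx": 0.0, "ry": 0.0, "rz": 0.0, "claw": 0.013},
  {"tx": -0.0005, "ty": 0.0, "tz": -0.001, "rx": 0.0, "ry": 0.0, "rz": 0.0, "claw": 0.013},
])

```text
clock: 11.1
eef_pos: [535.5, -166.7, 110.6]
tool_rot: [3.141, -0.0, 1.466]
force: [-1.3, 1.0, 2.9]
width: 13.6
```

Run:
```python
from h import *
s=read_state();print(s['eef_pos'],s['width'],s['force'],unrig(PR,s['eef_pos']))
b=snap('scene','s8.png');print(dial(b))
```

```text
[ 535.50367612 -166.68750327  110.59988523] 13.555080745851363 [-1.3315786   1.00928716  2.86850463] [[   6.04168929 -162.24786083  110.59988523]]
((np.float64(66.6), np.float64(46.6)), np.float64(2.142), np.float64(22.2))
```

Call:
apply_moves([
  {"tx": 0.0029, "ty": -0.0003, "tz": -0.0007, "rx": 0.0, "ry": 0.0, "rz": 0.0, "claw": 0.013},
  {"tx": 0.0057, "ty": -0.0006, "tz": -0.0018, "rx": 0.0, "ry": 0.0, "rz": 0.0, "claw": 0.013},
  {"tx": 0.0084, "ty": -0.0009, "tz": -0.0031, "rx": 0.0, "ry": 0.0, "rz": 0.0, "claw": 0.013},
  {"tx": 0.0109, "ty": -0.0012, "tz": -0.0046, "rx": 0.0, "ry": 0.0, "rz": 0.0, "claw": 0.013},
  {"tx": 0.0109, "ty": -0.0012, "tz": -0.0046, "rx": 0.0, "ry": 0.0, "rz": 0.0, "claw": 0.013},
])

```text
clock: 11.65
eef_pos: [547.0, -167.9, 105.2]
tool_rot: [3.141, 0.0, 1.466]
force: [0.1, -0.5, -1.8]
width: 13.3
```

```bash
cat > st.py <<'E'
from h import *
import sys
s=read_state();u=unrig(PR,s['eef_pos'])[0];print(s['clock'],u.round(1),s['width'].round(1),s['force'].round(1),'c',np.arctan2(u[0],u[2]+19-100).round(3),'r',np.hypot(u[0],u[2]-81).round(1))
print(dial(snap('scene',sys.argv[1])))
E
python3 st.py s9.png
```

```text
Traceback (most recent call last):
  File "st.py", line 3, in <module>
    s=read_state();u=unrig(PR,s['eef_pos'])[0];print(s['clock'],u.round(1),s['width'].round(1),s['force'].round(1),'c',np.arctan2(u[0],u[2]+19-100).round(3),'r',np.hypot(u[0],u[2]-81).round(1))
                                                                           ^^^^^^^^^^^^^^^^
AttributeError: 'float' object has no attribute 'round'
```

```bash
sed -i "s/s\['width'\].round(1)/round(s['width'],1)/" st.py; python3 st.py s9.png
```

```text
11.65 [  17.6 -162.3  105.2] 13.3 [ 0.1 -0.5 -1.8] c 0.628 r 29.9
((np.float64(66.7), np.float64(46.7)), np.float64(2.538), np.float64(22.1))
```

Call:
apply_moves([
  {"tx": 0.0024, "ty": -0.0002, "tz": -0.0019, "rx": 0.0, "ry": 0.0, "rz": 0.0, "claw": 0.013},
  {"tx": 0.0045, "ty": -0.0005, "tz": -0.004, "rx": 0.0, "ry": 0.0, "rz": 0.0, "claw": 0.013},
  {"tx": 0.0064, "ty": -0.0007, "tz": -0.0063, "rx": 0.0, "ry": 0.0, "rz": 0.0, "claw": 0.013},
  {"tx": 0.008, "ty": -0.0008, "tz": -0.0088, "rx": 0.0, "ry": 0.0, "rz": 0.0, "claw": 0.013},
  {"tx": 0.008, "ty": -0.0008, "tz": -0.0088, "rx": 0.0, "ry": 0.0, "rz": 0.0, "claw": 0.013},
])

```text
clock: 12.2
eef_pos: [554.6, -168.8, 96.3]
tool_rot: [-3.142, 0.0, 1.466]
force: [1.0, -0.4, -3.8]
width: 13.7
```

```bash
python3 st.py s10.png
```

```text
12.2 [  25.2 -162.3   96.3] 13.7 [ 1.  -0.4 -3.8] c 1.025 r 29.5
((np.float64(66.9), np.float64(46.7)), np.float64(2.734), np.float64(22.0))
```

Call:
apply_moves([
  {"tx": 0.0014, "ty": -0.0001, "tz": -0.0026, "rx": 0.0, "ry": 0.0, "rz": 0.0, "claw": 0.013},
  {"tx": 0.0025, "ty": -0.0003, "tz": -0.0054, "rx": 0.0, "ry": 0.0, "rz": 0.0, "claw": 0.013},
  {"tx": 0.0034, "ty": -0.0004, "tz": -0.0083, "rx": 0.0, "ry": 0.0, "rz": 0.0, "claw": 0.013},
  {"tx": 0.0038, "ty": -0.0004, "tz": -0.0103, "rx": 0.0, "ry": 0.0, "rz": 0.0, "claw": 0.013},
  {"tx": 0.0038, "ty": -0.0004, "tz": -0.0103, "rx": 0.0, "ry": 0.0, "rz": 0.0, "claw": 0.013},
])

```text
clock: 12.75
eef_pos: [558.1, -169.1, 86.1]
tool_rot: [-3.141, 0.0, 1.466]
force: [-0.9, -0.5, -2.4]
width: 13.5
```

```bash
python3 st.py s11.png
```

```text
12.75 [  28.8 -162.3   86.1] 13.5 [-0.9 -0.5 -2.4] c 1.396 r 29.2
((np.float64(66.9), np.float64(46.7)), np.float64(2.668), np.float64(22.1))
```

Call:
apply_moves([
  {"tx": 0.0004, "ty": 0.0, "tz": -0.0031, "rx": 0.0, "ry": 0.0, "rz": 0.0, "claw": 0.013},
  {"tx": 0.0004, "ty": 0.0, "tz": -0.0061, "rx": 0.0, "ry": 0.0, "rz": 0.0, "claw": 0.013},
  {"tx": 0.0002, "ty": 0.0, "tz": -0.0091, "rx": 0.0, "ry": 0.0, "rz": 0.0, "claw": 0.013},
  {"tx": 0.0, "ty": 0.0, "tz": -0.0106, "rx": 0.0, "ry": 0.0, "rz": 0.0, "claw": 0.013},
  {"tx": 0.0, "ty": 0.0, "tz": -0.0106, "rx": 0.0, "ry": 0.0, "rz": 0.0, "claw": 0.013},
])

```text
clock: 13.3
eef_pos: [557.9, -169.1, 75.6]
tool_rot: [-3.141, -0.0, 1.466]
force: [-2.4, -1.0, -2.3]
width: 13.4
```

```bash
python3 st.py s12.png
```

```text
13.3 [  28.6 -162.3   75.6] 13.4 [-2.4 -1.  -2.3] c 1.758 r 29.1
((np.float64(66.7), np.float64(46.7)), np.float64(2.432), np.float64(22.1))
```

Run:
```python
from h import *
X=np.array([[6.04,29.6],[17.6,24.2],[25.2,15.3],[28.8,5.1],[28.6,-5.4]]);N=np.array([2.142,2.538,2.734,2.668,2.432])
f=least_squares(lambda p:np.hypot(*(X-p[:2]).T)-30,[0,0]);o=f.x;print(o,f.fun)
for off in([0,0],o):
    c=np.arctan2(*(X-off).T)
    g=least_squares(lambda p:p[0]+1.19*np.cos(c-p[1])-N,[1.5,1.2]);h=least_squares(lambda p:p[0]+p[2]*np.cos(c-p[1])-N,[1.5,1.2,1.2])
    print(c,g.x,g.fun.round(3),h.x,h.fun.round(3), off+30*np.array([np.sin(h.x[1]),np.cos(h.x[1])]))
```

```text
[-0.82672999  0.4379263 ] [-0.04038513  0.06959469 -0.02881536 -0.00870025  0.00023035]
[0.20129063 0.62879629 1.02514127 1.39552995 1.75741063] [1.49596097 1.15457897] [ 0.043 -0.013 -0.058 -0.016  0.044] [1.22491843 1.11964431 1.5033149 ] [-0.004  0.013 -0.012  0.003  0.001] [26.99836258 13.08007713]
[0.23125525 0.65960245 1.05194985 1.41471584 1.76664194] [1.4915378  1.17771416] [ 0.045 -0.013 -0.062 -0.02   0.049] [1.19156054 1.13915299 1.5351995 ] [-0.006  0.016 -0.013  0.001  0.002] [26.42165395 12.98884549]
```

Call:
apply_moves([
  {"tx": 0.0005, "ty": -0.0001, "tz": 0.0035, "rx": 0.0, "ry": 0.0, "rz": 0.0, "claw": 0.013},
  {"tx": 0.0006, "ty": -0.0001, "tz": 0.0065, "rx": 0.0, "ry": 0.0, "rz": 0.0, "claw": 0.013},
  {"tx": 0.0004, "ty": 0.0, "tz": 0.0095, "rx": 0.0, "ry": 0.0, "rz": 0.0, "claw": 0.013},
  {"tx": -0.0002, "ty": 0.0, "tz": 0.0124, "rx": 0.0, "ry": 0.0, "rz": 0.0, "claw": 0.013},
  {"tx": -0.001, "ty": 0.0001, "tz": 0.0153, "rx": 0.0, "ry": 0.0, "rz": 0.0, "claw": 0.013},
  {"tx": -0.002, "ty": 0.0002, "tz": 0.0181, "rx": 0.0, "ry": 0.0, "rz": 0.0, "claw": 0.013},
  {"tx": -0.0034, "ty": 0.0004, "tz": 0.0208, "rx": 0.0, "ry": 0.0, "rz": 0.0, "claw": 0.013},
  {"tx": -0.005, "ty": 0.0005, "tz": 0.0233, "rx": 0.0, "ry": 0.0, "rz": 0.0, "claw": 0.013},
  {"tx": -0.0069, "ty": 0.0007, "tz": 0.0256, "rx": 0.0, "ry": 0.0, "rz": 0.0, "claw": 0.013},
  {"tx": -0.0089, "ty": 0.0009, "tz": 0.0278, "rx": 0.0, "ry": 0.0, "rz": 0.0, "claw": 0.013},
  {"tx": -0.011, "ty": 0.0012, "tz": 0.0295, "rx": 0.0, "ry": 0.0, "rz": 0.0, "claw": 0.013},
  {"tx": -0.011, "ty": 0.0012, "tz": 0.0295, "rx": 0.0, "ry": 0.0, "rz": 0.0, "claw": 0.013},
])

```text
clock: 14.55
eef_pos: [546.4, -167.8, 105.7]
tool_rot: [-3.141, -0.0, 1.466]
force: [-4.5, -2.0, -4.1]
width: 13.6
```

```bash
python3 st.py s13.png
```

```text
14.55 [  17.  -162.2  105.7] 13.6 [-4.5 -2.  -4.1] c 0.603 r 30.0
((np.float64(66.7), np.float64(46.7)), np.float64(2.533), np.float64(22.1))
```

Call:
apply_moves([
  {"tx": 0.0026, "ty": -0.0003, "tz": -0.0023, "rx": 0.0, "ry": 0.0, "rz": 0.0, "claw": 0.013},
  {"tx": 0.0047, "ty": -0.0005, "tz": -0.0045, "rx": 0.0, "ry": 0.0, "rz": 0.0, "claw": 0.013},
  {"tx": 0.0065, "ty": -0.0007, "tz": -0.0068, "rx": 0.0, "ry": 0.0, "rz": 0.0, "claw": 0.013},
  {"tx": 0.0081, "ty": -0.0009, "tz": -0.0093, "rx": 0.0, "ry": 0.0, "rz": 0.0, "claw": 0.013},
  {"tx": 0.0094, "ty": -0.001, "tz": -0.0119, "rx": 0.0, "ry": 0.0, "rz": 0.0, "claw": 0.013},
  {"tx": 0.0094, "ty": -0.001, "tz": -0.0119, "rx": 0.0, "ry": 0.0, "rz": 0.0, "claw": 0.013},
])

```text
clock: 15.2
eef_pos: [556.1, -168.9, 93.5]
tool_rot: [-3.14, -0.0, 1.466]
force: [-4.8, -0.9, -4.4]
width: 13.1
```

```bash
python3 st.py s14.png
```

```text
15.2 [  26.7 -162.3   93.5] 13.1 [-4.8 -0.9 -4.4] c 1.134 r 29.5
((np.float64(66.9), np.float64(46.7)), np.float64(2.735), np.float64(22.0))
```

Call:
apply_moves([
  {"tx": -0.0002, "ty": 0.0, "tz": 0.0003, "rx": 0.0, "ry": 0.0, "rz": 0.0, "claw": 0.0145},
  {"tx": -0.0002, "ty": 0.0, "tz": 0.0003, "rx": 0.0, "ry": 0.0, "rz": 0.0, "claw": 0.018},
  {"tx": -0.0002, "ty": 0.0, "tz": 0.0003, "rx": 0.0, "ry": 0.0, "rz": 0.0, "claw": 0.03},
  {"tx": -0.0002, "ty": 0.0, "tz": 0.0003, "rx": 0.0, "ry": 0.0, "rz": 0.0, "claw": 0.035},
  {"tx": -0.0002, "ty": 0.0, "tz": 0.0003, "rx": 0.0, "ry": 0.0, "rz": 0.0, "claw": 0.035},
  {"tx": -0.0002, "ty": 0.0, "tz": 0.02, "rx": 0.0, "ry": 0.0, "rz": 0.0, "claw": 0.035},
  {"tx": -0.0002, "ty": 0.0, "tz": 0.06, "rx": 0.0, "ry": 0.0, "rz": 0.0, "claw": 0.035},
  {"tx": -0.0002, "ty": 0.0, "tz": 0.1, "rx": 0.0, "ry": 0.0, "rz": 0.0, "claw": 0.035},
  {"tx": -0.0002, "ty": 0.0, "tz": 0.14, "rx": 0.0, "ry": 0.0, "rz": 0.0, "claw": 0.035},
  {"tx": -0.0002, "ty": 0.0, "tz": 0.14, "rx": 0.0, "ry": 0.0, "rz": 0.0, "claw": 0.035},
])

```text
clock: 16.25
eef_pos: [560.1, -170.5, 239.4]
tool_rot: [3.13, 0.002, 1.466]
force: [0.9, 0.2, 0.3]
width: 35.1
```

```bash
python3 st.py s15.png
python3 - <<'E'
from h import *
b=cv2.imread('pics/s15.png');t=snap('top','t15.png')
cv2.imwrite('pics/c15.png',np.hstack([cv2.resize(b[200:310,245:385],None,fx=4,fy=4,interpolation=cv2.INTER_CUBIC),cv2.resize(t[150:260,350:410],None,fx=4,fy=4,interpolation=cv2.INTER_CUBIC)]))
E
```

```text
16.25 [  30.9 -163.4  239.4] 35.1 [0.9 0.2 0.3] c 0.193 r 161.4
((np.float64(66.9), np.float64(46.7)), np.float64(2.735), np.float64(22.0))
```

View pics/c15.png

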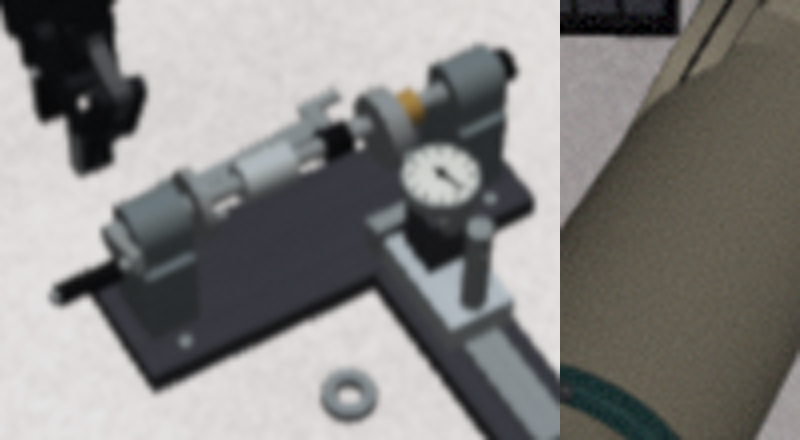

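```bash
python3 -c "
from h import *
s=read_state();print(s['clock'],np.abs(s['qd']).max(),s['force']);print(finish_job())"
```

```text
16.35 0.03797423640342395 [-0.70541684  0.80426351 -0.76844713]
the job is handed in; nothing more can be done
None
```

I did the job in the order asked and handed it in at 16.35 s, with the gripper raised clear and touching nothing.

- **Carriage:** I drew it in by its post, closing the fingers only to 15 mm. The pull held at about 5.5 N. It rose to about 7 N over the last half millimetre or so, when the buffer began to give, so I stopped there. That puts the carriage about 0.7 mm into the buffer (an estimate from the force). The hand travelled about 31 mm, against a 30 mm estimate of how far out the carriage stood at the start.
- **Shaft:** I turned the crank past the peak in both directions and read the needle each time. It read 2.14, 2.54, 2.73, 2.67 and 2.43 rad going forward. I got 2.53 rad on the way back near the 2.54 point, so there is almost no play. Matching equal readings on either side put the peak at a crank angle of 1.13–1.15 rad. I left it at about 1.15 rad and let go.
- **Last checks:** After release the needle still read 2.735 rad, against 2.72 expected at the high side. In the last picture the bearing ring lay where it was; I did not look at the other loose things again. The highest force I read was about 8 N.
- **What disagreed:**
  - From the pictures alone, the dial moved about 31.6–32 mm and the post about 33.5 mm. That is more than the hand travelled, and I put it down to pixel error of 1 to 2 mm.
  - The needle's swing fitted about 1.5 rad instead of the stated 1.19. My absolute needle readings may therefore be off, which is why I relied on matching readings on either side of the peak.

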